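# Load a connector housing in a push-push test jig

### The job

The empty cradle of the connector test jig is latched down: press its thumb plate once so that the push-push catch lets go and the cradle comes up. Then take the tall black rectangular connector housing from the tray, seat it upright and fully home in the cradle's pocket with its rib in the notch, and press down again until the catch locks the cradle down with the housing in it, and let go. Press gently, never with more than 20 N on the jig, and leave the other things where they are.

Things in the scene. Friction and masses are not known exactly. Their poses are not given: they have to be found in the camera images.
- jig: connector test jig fixed to the bench: grey box 94 x 152 x 48 mm tall on a 116 x 174 x 6 mm foot plate, with a sprung cradle on top that moves straight up and down (thumb plate and pocket in one). Its test pins suffer over 20 N. Origin at the centre of its underside, z up, y along its length.
- cradle (a joint): cradle's travel in m, down positive: -0.003 to 0.003 raised, 0.006 to 0.012 locked, differing per start. Push-push: each press down to the stop, once let go, changes raised to locked or locked to raised. Spring 4 N at the top to 6 N; somewhere from 13 to 19 mm a stiff rubber stop (10 N per mm) begins and there the catch trips: 11 to 16 N is sure, under 8 N may not be.
- thumb_plate (a point): centre of the top of the black ribbed thumb plate, 40 x 40 mm, part of the cradle and moving with it; level with the pocket's rim. Axes as the jig's, z up.
- pocket (a point): centre of the floor of the cradle's aluminium pocket, 75 mm from the thumb plate's centre along -y; moves with the cradle. Pocket 26 mm (x) by 38 mm (y), 16 mm deep, rim with a 4 mm 45-degree lead-in, block 64 x 68 mm outside. A notch 11 mm wide, 6.5 mm deep in the middle of its -x wall takes the rib. Axes as the jig's. Rim 85 to 91 mm over the bench when raised.
- housing: loose black plastic connector housing, a block 24 mm (x) by 36 mm (y) by 52 mm tall, about 45 g, standing upright in the tray, wire holes in its top. One rib, 8 mm wide, 5 mm proud, in the middle of its -x face from 6 to 24 mm above its underside. Origin at the centre of its underside, z up. Seated: underside on the pocket's floor, axes along the pocket's.
- tray: shallow open plain aluminium tray fixed to the bench, 150 x 190 x 18 mm, floor and walls 4 mm thick. Origin at the centre of its underside.
- shell_a: bystander: plain steel round connector shell, 24 mm across, 22 mm tall, standing in a corner of the tray
- shell_b: bystander: plain steel round connector shell, 28 mm across, 20 mm tall, standing in a corner of the tray
- small_header: bystander: small white plastic header, 16 x 26 x 20 mm tall, in a corner of the tray
- shell_c: bystander: steel round connector shell, 26 mm across, 38 mm tall, standing on the bench between the jig and the tray
- tape_roll: bystander: roll of white tape lying flat, 68 mm across, 19 mm tall; origin at the centre of its underside
- crimper: bystander: hand crimping tool lying flat, about 180 mm long, 16 mm tall
- screwdriver: bystander: screwdriver lying on the bench; its x axis runs along it towards the tip

How it is judged:
On the way, in this order (a step that is already met when the one before it is completed fails the run):
1. the empty cradle has been released and stands raised (travel under 4 mm) (value of joint cradle below 0.004 m and distance between housing and pocket above 0.06 m), for 0.15 s.
2. the housing is fully home in the pocket, its underside within 3 mm of the pocket's floor (z of housing in the frame of pocket between -0.003 and 0.003 m and horizontal distance between housing and pocket below 0.004 m and angle between housing's own z axis and vertical below 0.07 rad), for 0.1 s.
At the end, for the whole second after the job is handed in: The cradle is locked down (travel 4.5 to 13.5 mm, staying there by itself) with the housing seated in its pocket: underside within 3 mm of the pocket's floor, centred within 4 mm, upright within 4 degrees, at rest and released (all of step 2 and value of joint cradle between 0.0045 and 0.0135 m and linear speed of housing below 0.02 m/s); the robot touches nothing.
It fails at once if more than 20 N is put on the jig, by the robot or through the housing (contact force between any of the arm, the fingers, housing and jig above 20 N).
It fails at once if another thing on the bench or in the tray is moved by more than about 3 cm (distance of any of shell_a, shell_b, small_header, shell_c, tape_roll, crimper, screwdriver from where it was at the start of the episode above 0.03 m).
It also fails if it takes over 54 s, if anything falls off the work surface, if the arm or the gripper's body presses on something with over 40 N, if the wrist force passes 120 N, or if a joint passes its speed limit or range.

### The arm

A 6-joint arm with a two-finger parallel gripper is mounted at the origin on the work surface. World frame = base frame: x ahead of the robot, y to its left, z up, the work surface at z = 0. Lengths are in m, angles in rad, forces in N, time in s.
With the tool pointing down it reaches from about 0.425 to 0.95 m from the base axis. Payload 3.5 kg.
Tool frame: the origin (TCP) lies midway between the tips of the shut fingers; the grasp point (between the pads) lies 19 mm behind it; z points along the fingers, y is the line along which they close (so a half turn about z gives the same grasp; the last joint's range is limited). The gripper opens to 85 mm and grips with 20 to 120 N. Pads are 22 mm wide; open, the fingers measure 114 mm over their backs; the gripper's body (76 mm by 85 mm) begins 54 mm behind the grasp point. The pads swing forward as they close: fully open they stand 13 mm farther back than shut.
Start: joints at [-1.486, 0.286, 1.577, -0, 1.279, -0.15], TCP at [0.157, -0.656, 0.231] pointing down, gripper open.
Joint ranges: [-2.77, 2.77], [-0.9, 2.22], [0.21, 2.48], [-1.53, 4.67], [0.24, 2.81], [-2.84, 2.84]. Speed limits (rad/s): [2.79, 2.79, 3.14, 3.14, 3.14, 3.14].

### API

Orientations are given as a unit quaternion [x, y, z, w].
In Python, from plant import ctrl, cams, order gives the robot as it stands.
- The arm moves only by the tool move_arm, never from a script. Its argument "plan" is one flat list of numbers, 7 for each row, row after row: the shift along the world's x, y, z in mm, then the turn, a rotation vector about the world's x, y, z in degrees, then the finger opening in mm, from 0 to 85.4. A call has 1 to 12 rows; each row shifts and turns the commanded pose from where the row before left it; what a row does not reach is not made up. A row lasts 1/10 s, in which the tool goes at most 50 mm and 8.59 degrees, less where a joint would pass 70% of its speed; a pose out of reach is approached as far as the arm can. A call is refused whole if a number of a shift passes 50 or a number of a turn 8.59, either way. A call with a gripper value outside its range is refused whole. The fingers move at their own pace and stop on an object; "newtons" is the grip in N (left out, the last holds). Time passes only in rows, so rows that do not move let the fingers close. It gives the time, the measured TCP pose, the force, the opening and the grip force at its end, in the units of the state.
- ctrl.get_state(): the state, without advancing time (a new reading comes with each control period).
- cams.read_camera(name): name is "scene" or "top"; returns a dict with "color" (400x640x3 uint8, red, green, blue), "fov_y" (degrees; the focal length in pixels is half the picture's height over the tangent of half this angle, whatever the lens; pixels are square), "cx", "cy" (the principal point, pixels), "origin" and "orientation" of the camera in the world. Camera axes: x right, y up, looking along -z (the intrinsics and any distortion apply to the point x, -y, -z); pixel columns grow to the right and rows downward; lengths in m; the calibration is good to about 2 mm. A picture is of the moment at which its call begins. There is no depth.
- order.sign_off(): hands the job in; it is judged then, once.
The state is a dict: "time": time; "qpos": joint angles; "dq": joint speeds; "joint_efforts": joint torques, N m; "eef_pos": TCP position; "tcp_rot": TCP orientation; "contact_force": force on the tool from outside, world axes, zero at the start; "wrist_torque": the same for the moment, N m; "opening": opening from 0.0 (shut) to 1.0 (fully open); "finger_force": force on a finger pad.
Only numpy, scipy, OpenCV 4.12 (cv2) and the standard library are available. Lean on these libraries where they do the work, as an engineer would, in place of code of your own. Each camera call takes 0.05 s, during which the arm holds its last target. There are 200 camera calls.

## Working session

There is one attempt and no reset: what is moved stays moved. The work goes in short steps, Python scripts to look and compute and a tool call to move; the robot and the scene stay as the last step left them, time stands still between calls to the robot, and variables do not carry over. Pictures are saved under pics/ and viewed, at most 10 in all, crops included, and the job is handed in when it is done.

Besides the shell and the picture viewer there is one more tool, called after "Emit:" by a JSON object that holds its "op" and its "data". move_arm: Moves the arm, as the interface text tells. Its arguments: {"type":"object","properties":{"plan":{"type":"array","items":{"type":"number"}},"newtons":{"type":"number"}},"required":["plan"]}

```bash
mkdir -p pics; ls
python3 - <<'E'
from plant import ctrl,cams
import cv2
for n in("scene","top"):
    r=cams.read_camera(n); cv2.imwrite(f"pics/{n}0.png",r["color"][:,:,::-1])
    print({k:v for k,v in r.items() if k!="color"})
print(ctrl.get_state())
E
```

```text
pics
{'fov_y': 49.02006982201851, 'cx': 323.7937571654691, 'cy': 199.76154227713306, 'origin': array([1.19822684, 0.06680612, 0.59256583]), 'orientation': array([0.28507352, 0.31361118, 0.66518159, 0.61474757])}
{'fov_y': 53.534819094666844, 'cx': 312.1390730822983, 'cy': 196.58751912479377, 'origin': array([0.45785247, 0.00900369, 0.84993345]), 'orientation': array([ 0.07508384, -0.06238854, -0.6956112 ,  0.71175498])}
{'time': 0.1, 'qpos': array([-1.48602305e+00,  2.87098602e-01,  1.57804499e+00,  1.07437265e-05,
        1.27861713e+00, -1.50048625e-01]), 'dq': array([ 0.00084358, -0.00045503, -0.00561562,  0.00063036,  0.00265387,
       -0.00090004]), 'joint_efforts': array([ 3.68604069e-04, -4.07298446e+01, -2.93699080e+01, -1.37533893e-04,
        3.43114320e-03,  1.75687535e-05]), 'eef_pos': array([ 0.15699982, -0.65586737,  0.23006336]), 'tcp_rot': array([ 9.93114847e-01,  1.17139765e-01,  4.05139061e-05, -1.08329070e-03]), 'contact_force': array([-0.28630572, -0.22651322,  0.02302072]), 'wrist_torque': array([ 0.01016508, -0.04776516, -0.00055749]), 'finger_force': 0.0, 'opening': 1.0008915990971958}
```

View pics/scene0.png

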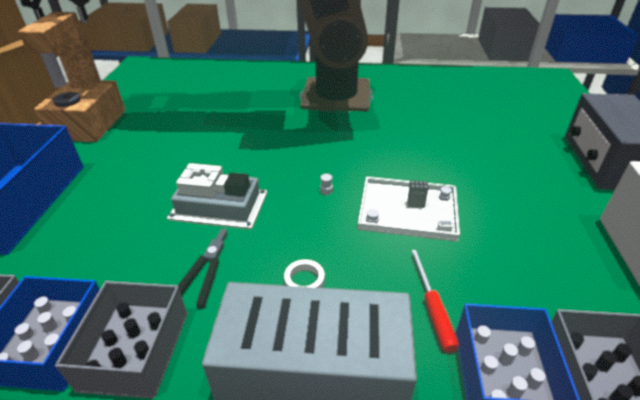

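View pics/top0.png

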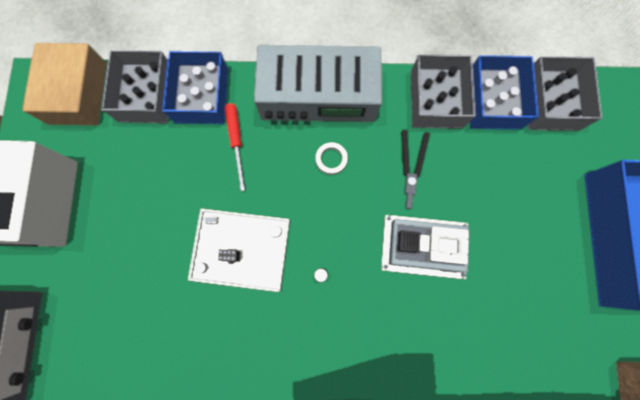

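The scene view shows the jig around (215,195) and the tray with the housing at (417,195). In the top view the thumb plate is at (409,243), the pocket at (447,246) and the housing at (229,256). I'll enlarge these.

Run:
```python
import cv2,numpy as np
s=cv2.imread("pics/scene0.png");t=cv2.imread("pics/top0.png")
c=lambda im,x,y,w,h:cv2.resize(im[y:y+h,x:x+w],(400,300),interpolation=cv2.INTER_CUBIC)
m=np.vstack([np.hstack([c(t,376,208,100,75),c(t,188,206,108,81)]),np.hstack([c(s,168,155,100,75),c(s,358,170,108,81)])])
cv2.imwrite("pics/m1.png",m)
```

```text
(no output)
```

View pics/m1.png

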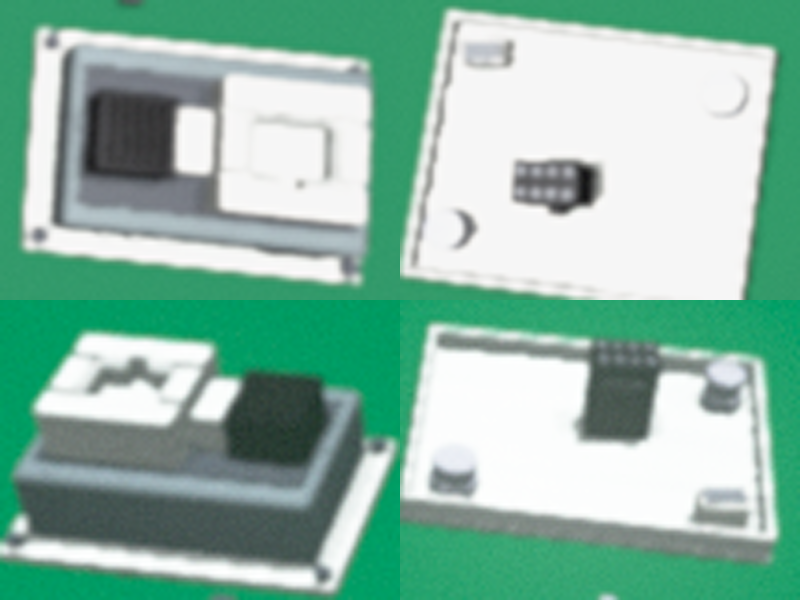

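In the mosaic, the jig's notch and the housing's rib both face image-bottom, towards the robot (-x). The foot corners are at about (385.5,215), (469,223), (381.5,270) and (466.5,279) in full-image pixels. I'll turn the corner and feature picks into positions.

```bash
cat > h.py <<'E'
import numpy as np,cv2
from scipy.spatial.transform import Rotation as R
CAM={}
def look(n,save=None):
    from plant import cams
    r=cams.read_camera(n)
    if save: cv2.imwrite(f"pics/{save}.png",r["color"][:,:,::-1])
    return r
def geo(r): return (200/np.tan(np.radians(r["fov_y"]/2)),r["cx"],r["cy"],np.array(r["origin"]),R.from_quat(r["orientation"]))
G={"scene":geo(dict(fov_y=49.02006982201851,cx=323.7937571654691,cy=199.76154227713306,origin=[1.19822684,0.06680612,0.59256583],orientation=[0.28507352,0.31361118,0.66518159,0.61474757])),
"top":geo(dict(fov_y=53.534819094666844,cx=312.1390730822983,cy=196.58751912479377,origin=[0.45785247,0.00900369,0.84993345],orientation=[0.07508384,-0.06238854,-0.6956112,0.71175498]))}
def ray(n,u,v):
    f,cx,cy,o,q=G[n]; d=q.apply([(u-cx)/f,-(v-cy)/f,-1]); return o,d/np.linalg.norm(d)
def at(n,u,v,z):
    o,d=ray(n,u,v); return o+d*(z-o[2])/d[2]
def proj(n,p):
    f,cx,cy,o,q=G[n]; c=q.inv().apply(np.array(p)-o); return np.array([cx-f*c[0]/c[2],cy+f*c[1]/c[2]])
def tri(a,b):
    (o1,d1),(o2,d2)=ray("top",*a),ray("scene",*b)
    s=np.linalg.lstsq(np.c_[d1,-d2],o2-o1,rcond=None)[0]
    p,q=o1+s[0]*d1,o2+s[1]*d2; return (p+q)/2,np.linalg.norm(p-q)
E
python3 - <<'E'
from h import *
np.set_printoptions(precision=4,suppress=True)
J=lambda x,y:(376+x/4-.4,208+y/4-.4)
P=np.array([at("top",*J(*p),.006) for p in[(38,28),(372,60),(362,285),(22,248)]])
print(P,[np.linalg.norm(P[i]-P[i-1]) for i in range(4)],P.mean(0))
yax=(P[0]-P[1]+P[3]-P[2]);xax=P[0]-P[3]+P[1]-P[2]
print("yaw",np.degrees(np.arctan2(-yax[0],yax[1])),np.degrees(np.arctan2(xax[1],xax[0])))
# scene foot: visible corners
S=lambda x,y:(168+x/4-.4,155+(y-300)/4-.4)
for p in[(398,448),(318,590),(0,553)]: print("scene foot",at("scene",*S(*p),.006))
# raised plate: thumb centre
T=lambda x,y:(188+(x-400)/3.704-.4,206+y/3.704-.4)
print("housing top",at("top",*T(546,182),.056))
T2=lambda x,y:(358+(x-400)/3.704-.4,170+(y-300)/3.704-.4)
print("scene housing top",at("scene",*T2(625,357),.056), tri(T(546,182),T2(625,357)))
# tray corners
for p in[(447,10),(777,48)]: print("tray",at("top",*T(*p),.018))
# notch / thumb two-view
print("thumb",tri(J(132,134),S(285,392)),"z70",at("top",*J(132,134),.075))
t=cv2.imread("pics/top0.png");s=cv2.imread("pics/scene0.png")
c=lambda im,x,y,w,h:cv2.resize(im[y:y+h,x:x+w],(400,300),interpolation=cv2.INTER_CUBIC)
m=np.vstack([np.hstack([c(t,212,240,40,30),c(t,394,226,40,30)]),np.hstack([c(s,396,172,48,36),c(s,212,165,60,45)])])
cv2.imwrite("pics/m2.png",m)
E
```

```text
[[ 0.5881 -0.1311  0.006 ]
 [ 0.5748 -0.3081  0.006 ]
 [ 0.4573 -0.297   0.006 ]
 [ 0.4718 -0.1215  0.006 ]] [np.float64(0.11666132324812184), np.float64(0.1775323310431735), np.float64(0.11809969876509488), np.float64(0.17606508163619494)] [ 0.523  -0.2144  0.006 ]
yaw -4.52431812157688 -5.082734857975499
scene foot [ 0.4799 -0.1173  0.006 ]
scene foot [ 0.5918 -0.1363  0.006 ]
scene foot [ 0.5773 -0.3005  0.006 ]
housing top [0.4927 0.1918 0.056 ]
scene housing top [0.4983 0.1944 0.056 ] (array([0.4929, 0.1941, 0.0516]), np.float64(0.0025364545059423475))
tray [0.5912 0.2643 0.018 ]
tray [0.5733 0.0731 0.018 ]
thumb (array([ 0.5259, -0.1616,  0.0759]), np.float64(0.005556217877461454)) z70 [ 0.5265 -0.1646  0.075 ]
```

View pics/m2.png

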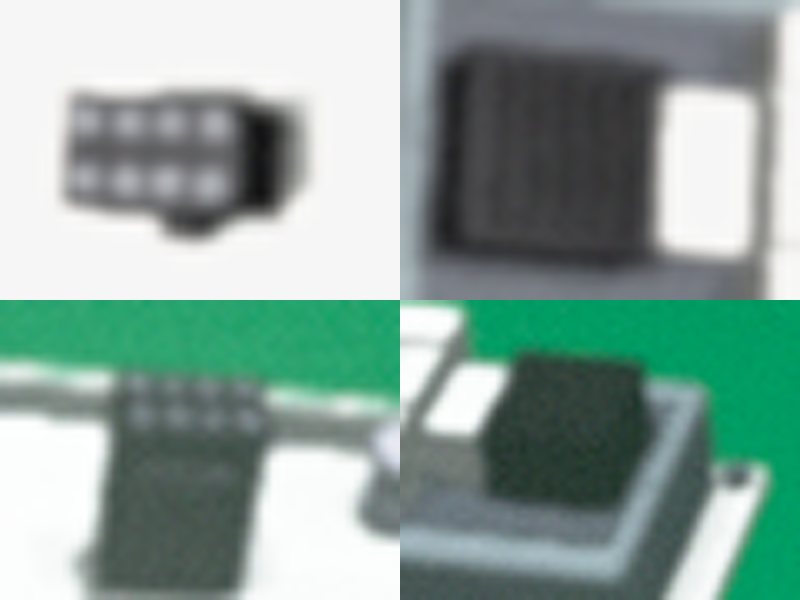

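The dots show the housing's top centre at top pixel (226.5,254.9) and scene pixel (418.8,183.7). The thumb plate's top centre is at about (409.5,241) in the top view.

Run:
```python
from h import *
np.set_printoptions(precision=4,suppress=True)
print(tri((226.55,254.85),(418.8,183.7)),at("top",226.55,254.85,.056),at("scene",418.8,183.7,.056))
T=lambda x,y:(212+x/10-.45,240+y/10-.45)
for a,b in[((75,95),(245,97)),((70,205),(235,212)),((88,122),(212,125)),((88,182),(210,186))]:
    d=at("top",*T(*a),.056)-at("top",*T(*b),.056); print("yaw",np.degrees(np.arctan2(-d[0],d[1])))
for z in(.075,.08): print(at("top",409.55,241.05,z))
# pocket block corners (top) crop: TL(220,75) BL(218,212); scene block top face corners
J=lambda x,y:(376+x/4-.4,208+y/4-.4); S=lambda x,y:(168+x/4-.4,155+(y-300)/4-.4)
print("block+y edge: +x",tri(J(221,73),S(187,428)),"-x",tri(J(217,212),S(214,345)))
from plant import ctrl; print(ctrl.get_state()["qpos"])
```

```text
(array([0.4925, 0.1945, 0.0546]), np.float64(0.0028377369660594677)) [0.4925 0.1927 0.056 ] [0.494  0.1956 0.056 ]
yaw 0.6785079325371605
yaw -1.0170888482529914
yaw -0.01710610054793993
yaw -0.48345671309957367
[ 0.5266 -0.1664  0.075 ]
[ 0.5262 -0.1653  0.08  ]
block+y edge: +x (array([ 0.5563, -0.204 ,  0.0753]), np.float64(0.008815366777164081)) -x (array([ 0.4899, -0.2039,  0.076 ]), np.float64(0.00039888987624363026))
[-1.486   0.2871  1.578   0.      1.2786 -0.15  ]
```

Emit:
{"op": "move_arm", "data": {"plan": [31,41,0,0,0,-1.53,0,31,41,0,0,0,-1.53,0,31,41,0,0,0,-1.53,0,31,41,0,0,0,-1.53,0,31,41,0,0,0,-1.53,0,31,41,0,0,0,-1.53,0,31,41,0,0,0,-1.53,0,31,41,0,0,0,-1.53,0,31,41,0,0,0,-1.53,0,31,41,0,0,0,-1.53,0,31,41,0,0,0,-1.53,0,29,41,-20,0,0,-1.47,0], "newtons": 40}}

```text
time: 1.3
eef_pos: [0.5181, -0.1786, 0.2154]
tcp_rot: [0.999, -0.043, 0.003, 0.001]
contact_force: [0.7, -0.7, -0.7]
opening: -0.001
finger_force: 0.0
```

Emit:
{"op": "move_arm", "data": {"plan": [0,0,-40,0,0,0,0,0,0,-40,0,0,0,0,0,0,-20,0,0,0,0,0,0,0,0,0,0,0,0,0,0,0,0,0,0]}}

```text
time: 1.8
eef_pos: [0.5156, -0.1799, 0.1129]
tcp_rot: [0.999, -0.042, -0.0, -0.0]
contact_force: [0.0, -0.9, 0.3]
opening: -0.002
finger_force: 0.0
```

Run:
```python
from h import *
from plant import ctrl
s=look("scene")["color"][:,:,::-1];t=look("top")["color"][:,:,::-1]
x=ctrl.get_state();print(x["eef_pos"],x["tcp_rot"],x["contact_force"])
print("tip px",proj("scene",x["eef_pos"]),proj("top",x["eef_pos"]))
c=lambda im,x,y,w,h:cv2.resize(im[y:y+h,x:x+w],(400,300),interpolation=cv2.INTER_CUBIC)
cv2.imwrite("pics/m3.png",np.hstack([c(s,150,100,140,105),c(t,370,190,120,90)]))
cv2.imwrite("pics/s3.png",s);cv2.imwrite("pics/t3.png",t)
```

```text
[ 0.5167398  -0.18064237  0.11481602] [ 9.99099066e-01 -4.24035016e-02  1.53795312e-03  7.96357869e-04] [-0.00079807 -0.26529041  0.41730354]
tip px [226.08915721 157.93485656] [422.32989178 244.79465546]
```

View pics/m3.png

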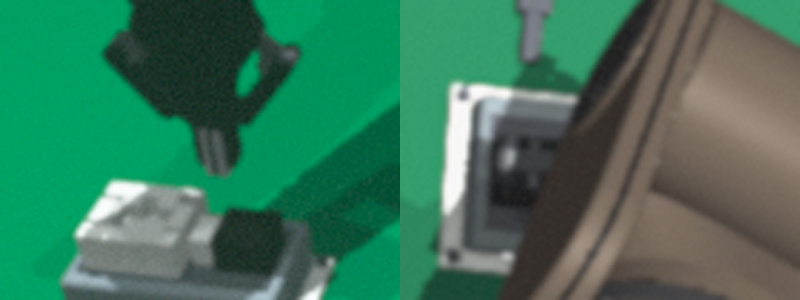

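The tip shows at about scene pixel (228,160), against a predicted (226,158), so the calibration holds. The tip is 10 mm in x and 16 mm in y short of the thumb centre.

Emit:
{"op": "move_arm", "data": {"plan": [5,8,0,0,0,0,0,5,8,0,0,0,0,0,0,0,-10,0,0,0,0,0,0,-10,0,0,0,0,0,0,-5,0,0,0,0,0,0,0,0,0,0,0,0,0,0,0,0,0,0]}}

```text
time: 2.6
eef_pos: [0.5253, -0.1639, 0.0874]
tcp_rot: [0.999, -0.042, -0.0, -0.0]
contact_force: [0.2, 0.4, 0.3]
opening: -0.002
finger_force: 0.0
```

Emit:
{"op": "move_arm", "data": {"plan": [0,0,-2,0,0,0,0,0,0,-2,0,0,0,0,0,0,-2,0,0,0,0,0,0,-2,0,0,0,0,0,0,-2,0,0,0,0,0,0,0,0,0,0,0]}}

```text
time: 3.2
eef_pos: [0.5256, -0.1638, 0.0778]
tcp_rot: [0.999, -0.042, -0.0, -0.0]
contact_force: [-0.3, -0.4, -0.2]
opening: -0.001
finger_force: 0.1
```

Emit:
{"op": "move_arm", "data": {"plan": [0,0,-1,0,0,0,0,0,0,-1,0,0,0,0,0,0,-1,0,0,0,0,0,0,0,0,0,0,0]}}

```text
time: 3.6
eef_pos: [0.5257, -0.1638, 0.0755]
tcp_rot: [0.999, -0.042, -0.0, -0.0]
contact_force: [-3.2, 1.5, 4.9]
opening: -0.001
finger_force: 2.5
```

Emit:
{"op": "move_arm", "data": {"plan": [0,0,-0.7,0,0,0,0,0,0,0,0,0,0,0]}}

```text
time: 3.8
eef_pos: [0.5257, -0.1638, 0.0749]
tcp_rot: [0.999, -0.042, -0.0, -0.0]
contact_force: [-3.2, 1.2, 4.6]
opening: -0.003
finger_force: 2.6
```

Emit:
{"op": "move_arm", "data": {"plan": [0,0,-0.7,0,0,0,0,0,0,0,0,0,0,0]}}

```text
time: 4.0
eef_pos: [0.5256, -0.1638, 0.0742]
tcp_rot: [0.999, -0.042, -0.0, -0.0]
contact_force: [-2.2, 0.5, 6.3]
opening: 0.003
finger_force: 2.6
```

Emit:
{"op": "move_arm", "data": {"plan": [0,0,-0.7,0,0,0,0,0,0,0,0,0,0,0]}}

```text
time: 4.2
eef_pos: [0.5257, -0.1638, 0.0736]
tcp_rot: [0.999, -0.042, -0.0, -0.0]
contact_force: [-3.4, 1.4, 5.7]
opening: -0.003
finger_force: 2.6
```

Emit:
{"op": "move_arm", "data": {"plan": [0,0,-0.5,0,0,0,0,0,0,-0.4,0,0,0,0]}}

```text
time: 4.4
eef_pos: [0.5257, -0.1638, 0.0728]
tcp_rot: [0.999, -0.042, -0.0, -0.0]
contact_force: [-2.9, 1.3, 6.3]
opening: 0.003
finger_force: 3.0
```

Emit:
{"op": "move_arm", "data": {"plan": [0,0,-0.5,0,0,0,0,0,0,-0.4,0,0,0,0]}}

```text
time: 4.6
eef_pos: [0.5257, -0.1638, 0.0719]
tcp_rot: [0.999, -0.042, -0.0, -0.0]
contact_force: [-2.4, 0.1, 5.6]
opening: 0.002
finger_force: 3.0
```

Emit:
{"op": "move_arm", "data": {"plan": [0,0,-0.5,0,0,0,0,0,0,-0.4,0,0,0,0]}}

```text
time: 4.8
eef_pos: [0.5257, -0.1638, 0.071]
tcp_rot: [0.999, -0.042, -0.0, -0.0]
contact_force: [-2.9, 2.1, 6.1]
opening: 0.002
finger_force: 3.2
```

Emit:
{"op": "move_arm", "data": {"plan": [0,0,-0.5,0,0,0,0,0,0,-0.4,0,0,0,0]}}

```text
time: 5.0
eef_pos: [0.5257, -0.1638, 0.0702]
tcp_rot: [0.999, -0.042, -0.0, -0.0]
contact_force: [-2.2, 1.6, 5.6]
opening: 0.0
finger_force: 3.2
```

Emit:
{"op": "move_arm", "data": {"plan": [0,0,-0.5,0,0,0,0,0,0,-0.4,0,0,0,0]}}

```text
time: 5.2
eef_pos: [0.5257, -0.1638, 0.0694]
tcp_rot: [0.999, -0.042, -0.0, -0.0]
contact_force: [-3.8, 1.9, 7.5]
opening: 0.002
finger_force: 4.1
```

Emit:
{"op": "move_arm", "data": {"plan": [0,0,-0.4,0,0,0,0,0,0,0,0,0,0,0]}}

```text
time: 5.4
eef_pos: [0.5257, -0.1638, 0.0693]
tcp_rot: [0.999, -0.042, -0.0, -0.0]
contact_force: [-3.2, 2.7, 8.5]
opening: 0.0
finger_force: 4.3
```

Emit:
{"op": "move_arm", "data": {"plan": [0,0,-0.5,0,0,0,0,0,0,0,0,0,0,0]}}

```text
time: 5.6
eef_pos: [0.5257, -0.1639, 0.0691]
tcp_rot: [0.999, -0.042, -0.0, -0.0]
contact_force: [-4.6, 1.9, 10.5]
opening: -0.001
finger_force: 4.9
```

Emit:
{"op": "move_arm", "data": {"plan": [0,0,-0.6,0,0,0,0,0,0,0,0,0,0,0]}}

```text
time: 5.8
eef_pos: [0.5257, -0.1638, 0.0688]
tcp_rot: [0.999, -0.042, -0.0, -0.0]
contact_force: [-5.2, 2.9, 12.0]
opening: 0.002
finger_force: 5.8
```

Emit:
{"op": "move_arm", "data": {"plan": [0,0,2,0,0,0,0,0,0,4,0,0,0,0,0,0,8,0,0,0,0,0,0,15,0,0,0,0,0,0,20,0,0,0,0,0,0,40,0,0,0,0,0,0,0,0,0,0,0]}}

```text
time: 6.5
eef_pos: [0.5292, -0.1656, 0.1627]
tcp_rot: [0.999, -0.042, 0.006, 0.003]
contact_force: [0.5, -0.2, -0.2]
opening: 0.002
finger_force: 0.0
```

Run:
```python
from h import *
from plant import ctrl
s=look("scene")["color"][:,:,::-1];x=ctrl.get_state();print(x["eef_pos"],x["contact_force"])
o=cv2.imread("pics/scene0.png")
c=lambda im,x,y,w,h:cv2.resize(im[y:y+h,x:x+w],(400,300),interpolation=cv2.INTER_CUBIC)
cv2.imwrite("pics/s4.png",s);cv2.imwrite("pics/m4.png",np.hstack([c(o,168,155,100,75),c(s,168,155,100,75)]))
```

```text
[ 0.52785725 -0.16496487  0.16008897] [ 0.45819826 -0.08979794 -0.15693755]
```

View pics/m4.png

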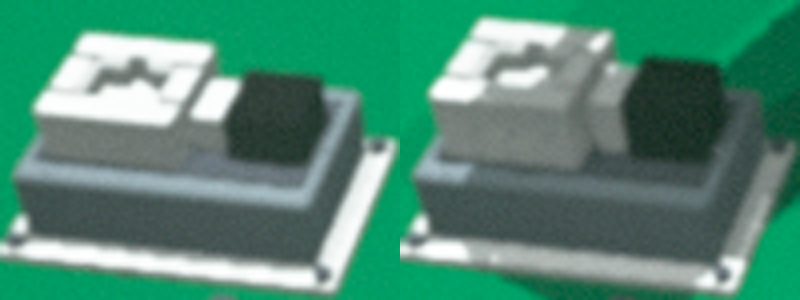

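The cradle in the right crop is about 4 px higher, so it has been released and stands raised. Next I go above the housing.

Emit:
{"op": "move_arm", "data": {"plan": [-4,36,0,0,0,0.47,0,-4,36,0,0,0,0.47,0,-4,36,0,0,0,0.47,0,-4,36,0,0,0,0.47,0,-4,36,0,0,0,0.47,65,-4,36,0,0,0,0.47,65,-4,36,0,0,0,0.47,65,-4,36,0,0,0,0.47,65,-4,36,0,0,0,0.47,65,0,35,0,0,0,0.47,65,0,0,0,0,0,0,65,0,0,0,0,0,0,65]}}

```text
time: 7.75
eef_pos: [0.4889, 0.1956, 0.1549]
tcp_rot: [1.0, -0.0, -0.001, 0.0]
contact_force: [-0.2, 0.0, -0.4]
opening: 0.755
finger_force: 0.0
```

Run:
```python
from h import *
from plant import ctrl
s=look("scene")["color"][:,:,::-1];t=look("top")["color"][:,:,::-1];x=ctrl.get_state();print(x["eef_pos"],x["tcp_rot"],x["contact_force"],x["opening"],proj("scene",x["eef_pos"]))
c=lambda im,x,y,w,h:cv2.resize(im[y:y+h,x:x+w],(400,300),interpolation=cv2.INTER_CUBIC)
cv2.imwrite("pics/s5.png",s);cv2.imwrite("pics/t5.png",t)
cv2.imwrite("pics/m5.png",np.vstack([np.hstack([c(s,360,110,120,90),c(t,376,208,100,75)]),np.hstack([c(s,168,150,68,51),c(t,420,226,56,42)])]))
```

```text
[0.4892825  0.19446017 0.15515662] [ 9.99998580e-01 -1.57638831e-03 -5.29733368e-04  2.71031276e-04] [ 0.15166343 -0.35112716 -0.07208341] 0.7631386246205372 [425.03771209 139.84942999]
```

View pics/m5.png

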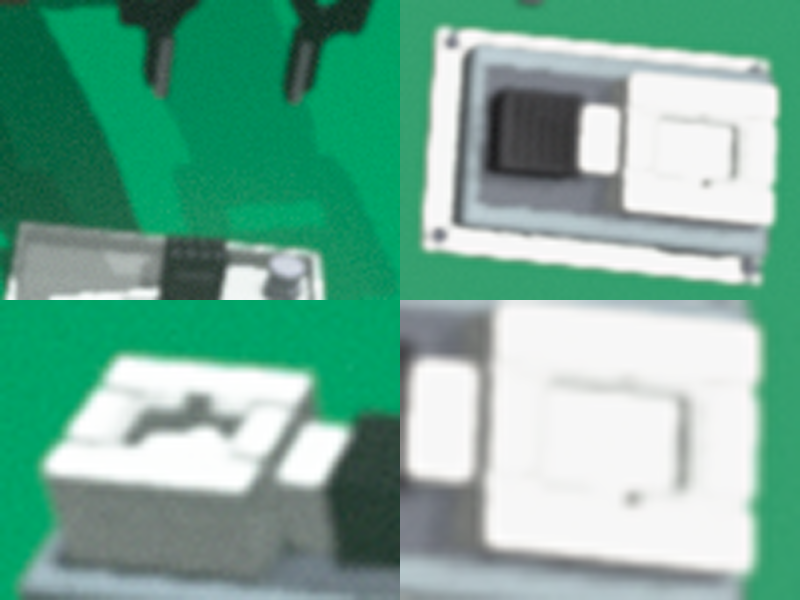

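Run:
```python
from h import *
np.set_printoptions(precision=4,suppress=True)
e=np.array([.4893,.1945,.1552]);
for d in([0,0,.004],[.011,0,.004],[.011,.042,.004],[.011,-.042,.004]): print(proj("scene",e+d))
S=lambda x,y:(168+x/5.882-.4,150+(y-300)/5.882-.4);T=lambda x,y:(420+(x-400)/7.143-.4,226+(y-300)/7.143-.4)
s=[(118,357),(312,372),(245,492),(45,472)]   # -x-y, -x+y, +x+y, +x-y
t=[(752,572),(487,548),(495,308),(760,325)]
P=np.array([tri(T(*a),S(*b))[0] for a,b in zip(t,s)]);print(P,P.mean(0),[tri(T(*a),S(*b))[1] for a,b in zip(t,s)])
for n,F,q in(("scene",S,s),("top",T,t)):
    Q=np.array([at(n,*F(*a),.087) for a in q]);c=Q.mean(0)
    y=Q[1]-Q[0]+Q[2]-Q[3];x=Q[3]-Q[0]+Q[2]-Q[1]
    print(n,c,np.linalg.norm(y)/2,np.linalg.norm(x)/2,"yaw",np.degrees(np.arctan2(-y[0],y[1])),np.degrees(np.arctan2(x[1],x[0])))
# thumb centre, foot from top (clean)
J=lambda x,y:(376+(x-400)/4-.4,208+y/4-.4)
Q=np.array([at("top",*J(*p),.006) for p in[(438,28),(770,60),(760,285),(424,248)]]);print("foot",Q.mean(0))
# top view of the arm here?
```

```text
[425.3698 137.9858]
[425.9435 141.1786]
[449.2488 142.0664]
[402.8004 140.2971]
[[ 0.4854 -0.2737  0.0857]
 [ 0.49   -0.204   0.0861]
 [ 0.5544 -0.2093  0.0833]
 [ 0.5508 -0.2782  0.0853]] [ 0.5201 -0.2413  0.0851] [np.float64(0.0018429072146011524), np.float64(0.0019165681578193362), np.float64(0.0015786689224575703), np.float64(0.0042321329838376125)]
scene [ 0.5229 -0.2388  0.087 ] 0.06887083413568598 0.0669757161162605 yaw -4.026692996869343 -2.865768187822292
top [ 0.5202 -0.2419  0.087 ] 0.07015795086115548 0.06495948329892945 yaw -3.1017095791294653 -4.32980008582907
foot [ 0.523  -0.2142  0.006 ]
```

Seen finger mid in the scene view is about 428.7, against a predicted 425.9. That is a scene y bias of about +4–5 mm, so I put the housing at about (0.4925, 0.191) and descend.

Emit:
{"op": "move_arm", "data": {"plan": [3,-3,-20,0,0,0,65,0,0,-30,0,0,0,65,0,0,-30,0,0,0,65,0,0,-30,0,0,0,65,0,0,-20,0,0,0,65,0,0,0,0,0,0,65,0,0,0,0,0,0,65]}}

```text
time: 8.55
eef_pos: [0.4928, 0.1913, 0.0259]
tcp_rot: [1.0, -0.002, -0.0, 0.0]
contact_force: [-0.1, -0.2, 0.4]
opening: 0.763
finger_force: 0.0
```

Emit:
{"op": "move_arm", "data": {"plan": [0,0,0,0,0,0,50,0,0,0,0,0,0,42,0,0,0,0,0,0,39], "newtons": 25}}

```text
time: 8.85
eef_pos: [0.4935, 0.1923, 0.027]
tcp_rot: [1.0, -0.001, 0.001, -0.0]
contact_force: [-0.1, 0.3, 0.7]
opening: 0.457
finger_force: 0.0
```

Emit:
{"op": "move_arm", "data": {"plan": [0,0,0,0,0,0,30,0,0,0,0,0,0,30,0,0,0,0,0,0,30,0,0,0,0,0,0,30], "newtons": 35}}

```text
time: 9.25
eef_pos: [0.4936, 0.1924, 0.027]
tcp_rot: [1.0, -0.001, 0.001, -0.0]
contact_force: [-0.7, -0.4, 6.4]
opening: 0.418
finger_force: 36.5
```

Emit:
{"op": "move_arm", "data": {"plan": [0,0,5,0,0,0,30,0,0,15,0,0,0,30,0,0,30,0,0,0,30,0,0,40,0,0,0,30,0,0,30,0,0,0,30,0,0,10,0,0,0,30,0,0,0,0,0,0,30]}}

```text
time: 9.95
eef_pos: [0.4935, 0.1924, 0.1577]
tcp_rot: [1.0, -0.001, 0.002, -0.0]
contact_force: [0.0, 0.3, -1.3]
opening: 0.421
finger_force: 35.8
```

Run:
```python
from h import *
from plant import ctrl
s=look("scene")["color"][:,:,::-1];x=ctrl.get_state();print(x["eef_pos"],x["tcp_rot"],x["contact_force"],x["opening"],proj("scene",x["eef_pos"]))
c=lambda im,x,y,w,h:cv2.resize(im[y:y+h,x:x+w],(400,300),interpolation=cv2.INTER_CUBIC)
cv2.imwrite("pics/s6.png",s)
cv2.imwrite("pics/m6.png",np.hstack([c(s,380,100,80,60)]))
```

```text
[0.49231535 0.19215312 0.15562877] [ 9.99999175e-01 -1.28133557e-03  8.28896551e-05 -3.48595584e-05] [ 0.27942421  0.72440741 -0.26964936] 0.41592060218548865 [423.96733423 140.45969468]
```

View pics/m6.png

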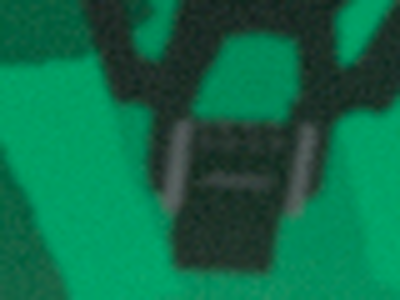

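The housing hangs upright between the pads, with its underside at about scene row 154. Next I carry it to a hover above the pocket.

Emit:
{"op": "move_arm", "data": {"plan": [3,-36,0,0,0,-0.42,30,3,-36,0,0,0,-0.42,30,3,-36,0,0,0,-0.42,30,3,-36,0,0,0,-0.42,30,3,-36,0,0,0,-0.42,30,3,-36,0,0,0,-0.42,30,3,-36,0,0,0,-0.42,30,3,-36,0,0,0,-0.42,30,3,-36,0,0,0,-0.42,30,2,-36,0,0,0,-0.42,30,0,-36,0,0,0,0,30,0,-37,0,0,0,0,30]}}

```text
time: 11.2
eef_pos: [0.5199, -0.2412, 0.1524]
tcp_rot: [0.999, -0.038, -0.002, -0.002]
contact_force: [0.3, -0.6, -0.4]
opening: 0.414
finger_force: 35.8
```

Emit:
{"op": "move_arm", "data": {"plan": [0,0,-10,0,0,0,30,0,0,-15,0,0,0,30,0,0,-10,0,0,0,30,0,0,0,0,0,0,30,0,0,0,0,0,0,30]}}

```text
time: 11.7
eef_pos: [0.5212, -0.2394, 0.1197]
tcp_rot: [0.999, -0.037, -0.001, -0.001]
contact_force: [0.1, -0.3, -0.5]
opening: 0.416
finger_force: 35.8
```

Run:
```python
from h import *
from plant import ctrl
s=look("scene")["color"][:,:,::-1];t=look("top")["color"][:,:,::-1];x=ctrl.get_state();print(x["eef_pos"],x["tcp_rot"],x["contact_force"],x["opening"],proj("scene",x["eef_pos"]))
c=lambda im,x,y,w,h:cv2.resize(im[y:y+h,x:x+w],(400,300),interpolation=cv2.INTER_CUBIC)
cv2.imwrite("pics/s7.png",s);cv2.imwrite("pics/t7.png",t)
cv2.imwrite("pics/m7.png",np.hstack([c(s,168,140,68,51),c(t,400,205,84,63)]))
```

```text
[ 0.52205176 -0.24024247  0.12118579] [ 9.99302606e-01 -3.73381199e-02  3.53450975e-04  2.01582744e-04] [ 0.98447433 -0.62817751  0.38008842] 0.4101842319476687 [194.32593603 155.46803453]
```

View pics/m7.png

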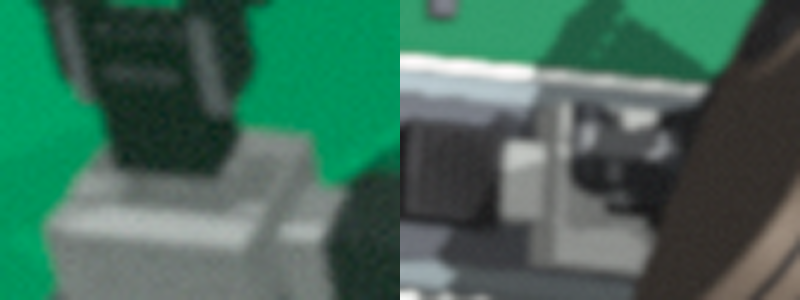

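Run:
```python
from h import *
np.set_printoptions(precision=4,suppress=True)
S=lambda x,y:(168+x/5.882-.4,150+(y-300)/5.882-.4);H=lambda x,y:(168+x/5.882-.4,140+y/5.882-.4)
for zr in(.0855,.088):
  B=np.array([at("scene",*S(*a),zr) for a in[(118,357),(312,372),(245,492),(45,472)]]);c=B.mean(0)
  h=np.array([at("scene",*H(*a),.0982) for a in[(112,168),(220,175)]]);print(np.linalg.norm(h[1]-h[0]))
  a=np.radians(-4.2);x=np.array([np.cos(a),np.sin(a)]);y=np.array([-x[1],x[0]])
  m=h.mean(0)[:2]-12e-3*x
  print("block",c,"housing-pocket in jig axes mm",1e3*(m-c[:2])@np.c_[x,y],"yaw diff",np.degrees(np.arctan2(-(h[1]-h[0])[0],(h[1]-h[0])[1])))
```

```text
0.03663030135390277
block [ 0.5209 -0.2397  0.0855] housing-pocket in jig axes mm [0.3815 2.3061] yaw diff -1.949559542076551
0.03663030135390277
block [ 0.5243 -0.2382  0.088 ] housing-pocket in jig axes mm [-2.8381  0.5543] yaw diff -1.949559542076551
```

Emit:
{"op": "move_arm", "data": {"plan": [0,-1,-3,0,0,0,30,0,0,-4,0,0,0,30,0,0,-3,0,0,0,30,0,0,-3,0,0,0,30,0,0,0,0,0,0,30]}}

```text
time: 12.3
eef_pos: [0.5212, -0.2416, 0.107]
tcp_rot: [0.999, -0.038, -0.001, -0.0]
contact_force: [0.8, 0.4, -0.7]
opening: 0.412
finger_force: 35.8
```

Emit:
{"op": "move_arm", "data": {"plan": [0,0,-1.5,0,0,0,30,0,0,-1.5,0,0,0,30,0,0,0,0,0,0,30]}}

```text
time: 12.6
eef_pos: [0.5215, -0.2418, 0.1045]
tcp_rot: [0.999, -0.038, -0.0, -0.0]
contact_force: [0.4, 0.1, 0.0]
opening: 0.418
finger_force: 35.8
```

Emit:
{"op": "move_arm", "data": {"plan": [0,0,-1,0,0,0,30,0,0,-1,0,0,0,30,0,0,0,0,0,0,30]}}

```text
time: 12.9
eef_pos: [0.5215, -0.2418, 0.1025]
tcp_rot: [0.999, -0.038, -0.0, -0.0]
contact_force: [-1.0, 0.6, -0.2]
opening: 0.414
finger_force: 35.8
```

Emit:
{"op": "move_arm", "data": {"plan": [0,0,-1,0,0,0,30,0,0,-1,0,0,0,30,0,0,0,0,0,0,30]}}

```text
time: 13.2
eef_pos: [0.5215, -0.2417, 0.1005]
tcp_rot: [0.999, -0.038, -0.0, -0.0]
contact_force: [0.4, -0.3, -0.3]
opening: 0.412
finger_force: 35.8
```

Emit:
{"op": "move_arm", "data": {"plan": [0,0,-1,0,0,0,30,0,0,-1,0,0,0,30,0,0,0,0,0,0,30]}}

```text
time: 13.5
eef_pos: [0.5215, -0.2418, 0.0985]
tcp_rot: [0.999, -0.038, -0.0, -0.0]
contact_force: [0.6, 1.1, -0.7]
opening: 0.412
finger_force: 35.8
```

Emit:
{"op": "move_arm", "data": {"plan": [0,0,-1,0,0,0,30,0,0,-1,0,0,0,30,0,0,0,0,0,0,30]}}

```text
time: 13.8
eef_pos: [0.5215, -0.2418, 0.0965]
tcp_rot: [0.999, -0.038, -0.0, -0.0]
contact_force: [0.4, 0.5, -0.9]
opening: 0.417
finger_force: 35.7
```

Emit:
{"op": "move_arm", "data": {"plan": [0,0,-1,0,0,0,30,0,0,-1,0,0,0,30,0,0,0,0,0,0,30]}}

```text
time: 14.1
eef_pos: [0.5215, -0.2418, 0.0945]
tcp_rot: [0.999, -0.038, -0.0, -0.0]
contact_force: [-0.0, 0.8, -0.6]
opening: 0.415
finger_force: 35.7
```

Still no contact, so it is going in cleanly. I continue to the floor.

Emit:
{"op": "move_arm", "data": {"plan": [0,0,-1,0,0,0,30,0,0,-1,0,0,0,30,0,0,0,0,0,0,30]}}

```text
time: 14.4
eef_pos: [0.5217, -0.2418, 0.0931]
tcp_rot: [0.999, -0.038, -0.0, -0.0]
contact_force: [0.1, 1.4, 2.8]
opening: 0.413
finger_force: 36.2
```

Emit:
{"op": "move_arm", "data": {"plan": [0,0,-1,0,0,0,30,0,0,0,0,0,0,30]}}

```text
time: 14.6
eef_pos: [0.5217, -0.2418, 0.0921]
tcp_rot: [0.999, -0.038, 0.0, 0.0]
contact_force: [-2.3, 2.4, 4.2]
opening: 0.413
finger_force: 36.3
```

Emit:
{"op": "move_arm", "data": {"plan": [0,0,-1,0,0,0,30,0,0,0,0,0,0,30]}}

```text
time: 14.8
eef_pos: [0.5217, -0.2419, 0.0908]
tcp_rot: [0.999, -0.038, 0.0, 0.0]
contact_force: [-1.8, 1.6, 4.5]
opening: 0.414
finger_force: 36.3
```

Contact came at TCP z 0.093, which matches the pocket floor, so the housing is home. I keep pressing through the held housing until the catch trips; the stop should be near z 0.077.

Emit:
{"op": "move_arm", "data": {"plan": [0,0,-1,0,0,0,30,0,0,-1,0,0,0,30,0,0,-1,0,0,0,30,0,0,-1,0,0,0,30,0,0,-1,0,0,0,30,0,0,-1,0,0,0,30,0,0,-1,0,0,0,30,0,0,0,0,0,0,30]}}

```text
time: 15.6
eef_pos: [0.5217, -0.2418, 0.0836]
tcp_rot: [0.999, -0.038, 0.0, 0.0]
contact_force: [-0.4, 2.0, 4.9]
opening: 0.413
finger_force: 36.4
```

Emit:
{"op": "move_arm", "data": {"plan": [0,0,-1,0,0,0,30,0,0,-1,0,0,0,30,0,0,-1,0,0,0,30,0,0,0,0,0,0,30]}}

```text
time: 16.0
eef_pos: [0.5217, -0.2418, 0.0807]
tcp_rot: [0.999, -0.038, 0.0, 0.0]
contact_force: [-1.2, 1.9, 4.7]
opening: 0.413
finger_force: 36.5
```

Emit:
{"op": "move_arm", "data": {"plan": [0,0,-0.7,0,0,0,30,0,0,-0.7,0,0,0,30]}}

```text
time: 16.2
eef_pos: [0.5217, -0.2419, 0.0795]
tcp_rot: [0.999, -0.038, 0.0, 0.0]
contact_force: [-1.6, 2.4, 5.9]
opening: 0.418
finger_force: 36.5
```

Emit:
{"op": "move_arm", "data": {"plan": [0,0,-0.5,0,0,0,30,0,0,-0.5,0,0,0,30]}}

```text
time: 16.4
eef_pos: [0.5217, -0.2418, 0.0785]
tcp_rot: [0.999, -0.038, 0.0, -0.0]
contact_force: [-1.8, 2.4, 5.1]
opening: 0.418
finger_force: 36.5
```

Emit:
{"op": "move_arm", "data": {"plan": [0,0,-0.5,0,0,0,30,0,0,-0.5,0,0,0,30]}}

```text
time: 16.6
eef_pos: [0.5217, -0.2418, 0.0776]
tcp_rot: [0.999, -0.038, 0.0, -0.0]
contact_force: [-1.6, 2.6, 6.5]
opening: 0.421
finger_force: 36.5
```

Emit:
{"op": "move_arm", "data": {"plan": [0,0,-0.5,0,0,0,30,0,0,-0.5,0,0,0,30]}}

```text
time: 16.8
eef_pos: [0.5217, -0.2419, 0.0766]
tcp_rot: [0.999, -0.038, 0.0, -0.0]
contact_force: [-1.5, 3.1, 6.7]
opening: 0.416
finger_force: 36.6
```

Emit:
{"op": "move_arm", "data": {"plan": [0,0,-0.5,0,0,0,30,0,0,-0.5,0,0,0,30]}}

```text
time: 17.0
eef_pos: [0.5217, -0.2419, 0.0761]
tcp_rot: [0.999, -0.038, -0.0, -0.0]
contact_force: [-3.1, 2.5, 8.8]
opening: 0.417
finger_force: 37.0
```

At the stop.

Emit:
{"op": "move_arm", "data": {"plan": [0,0,-0.6,0,0,0,30,0,0,0,0,0,0,30]}}

```text
time: 17.2
eef_pos: [0.5218, -0.2419, 0.0759]
tcp_rot: [0.999, -0.038, -0.0, -0.0]
contact_force: [-3.6, 3.4, 10.5]
opening: 0.419
finger_force: 37.1
```

Emit:
{"op": "move_arm", "data": {"plan": [0,0,-0.5,0,0,0,30,0,0,0,0,0,0,30]}}

```text
time: 17.4
eef_pos: [0.5218, -0.2419, 0.0757]
tcp_rot: [0.999, -0.038, -0.0, -0.0]
contact_force: [-4.4, 3.2, 11.8]
opening: 0.42
finger_force: 37.3
```

The press reached 12 N. I back off 4 mm, still under spring load, then open.

Emit:
{"op": "move_arm", "data": {"plan": [0,0,1.5,0,0,0,30,0,0,1.5,0,0,0,30,0,0,1.5,0,0,0,30,0,0,1.5,0,0,0,30,0,0,0,0,0,0,30]}}

```text
time: 17.9
eef_pos: [0.5217, -0.2418, 0.0804]
tcp_rot: [0.999, -0.038, 0.0, 0.0]
contact_force: [-0.0, 1.7, 6.4]
opening: 0.419
finger_force: 36.4
```

Emit:
{"op": "move_arm", "data": {"plan": [0,0,0,0,0,0,38,0,0,0,0,0,0,42,0,0,0,0,0,0,50,0,0,0,0,0,0,60,0,0,0,0,0,0,65,0,0,0,0,0,0,65]}}

```text
time: 18.5
eef_pos: [0.5216, -0.2419, 0.0801]
tcp_rot: [0.999, -0.038, -0.0, 0.0]
contact_force: [0.2, 1.2, -0.7]
opening: 0.759
finger_force: 0.0
```

Emit:
{"op": "move_arm", "data": {"plan": [0,0,10,0,0,0,65,0,0,20,0,0,0,65,0,0,40,0,0,0,65,0,0,40,0,0,0,65,-10,40,20,0,0,0,65,-10,40,0,0,0,0,65,0,40,0,0,0,0,65,0,40,0,0,0,0,65,0,40,0,0,0,0,65,0,40,0,0,0,0,65,0,0,0,0,0,0,65,0,0,0,0,0,0,65]}}

```text
time: 19.7
eef_pos: [0.5017, -0.0012, 0.211]
tcp_rot: [0.999, -0.037, 0.001, 0.0]
contact_force: [0.9, -0.4, 0.3]
opening: 0.761
finger_force: 0.0
```

Run:
```python
from h import *
from plant import ctrl
s=look("scene")["color"][:,:,::-1];t=look("top")["color"][:,:,::-1];x=ctrl.get_state();print(x["time"],x["eef_pos"],x["contact_force"])
o=cv2.imread("pics/scene0.png")
c=lambda im,x,y,w,h:cv2.resize(im[y:y+h,x:x+w],(400,300),interpolation=cv2.INTER_CUBIC)
cv2.imwrite("pics/m8.png",np.vstack([np.hstack([c(o,168,155,100,75),c(s,168,155,100,75)]),np.hstack([c(s,160,120,110,82),c(t,376,208,100,75)])]))
```

```text
19.8 [ 0.50180674 -0.00256992  0.21073634] [ 0.95353682 -0.27457248  0.67738751]
```

View pics/m8.png

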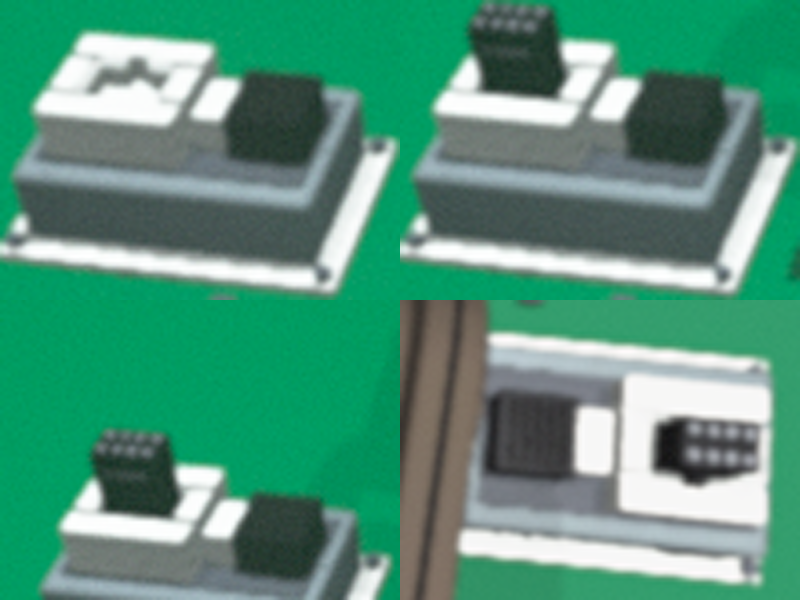

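The cradle is at the same height as in the first, locked picture (plate top at crop row 72 in both). The housing stands upright in the pocket with its rib on the notch side, so I hand in.

```bash
python3 -c "
from plant import order
print(order.sign_off())"
```

```text
the job is handed in; nothing more can be done
None
```

I pressed the cradle free, seated the housing upright in its pocket, pressed the cradle down until it locked again (about 13 N at most in the readings), and handed the job in at about 20 s; no verdict came back.

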